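# Change the die in the bag workshop's embossing press

### The job

Change the die in the embossing press: lift the die with the round medallion out of the bed and set it down upright, lengthwise inside the empty taped outline on the mat. Then lay the die with the two bars in the bed's channel, nose to the stop and handle out at the open end, and push it in against the sprung ejector until it bears firmly on the hard stop. Finish while still holding it there for a colleague to tighten the clamp screw (let go, and the ejector pushes it out); do not drop or ram the dies, and leave the third die and everything else on the bench where they are.

Things in the scene. Friction and masses are not known exactly. Their poses are not given: they have to be found in the camera images.
- die_round: die now lying in the press: aluminium block 60 (x) x 44 (y) x 26 (z) mm, a round brass medallion 36 mm across on top (30 mm high in all), and behind it, along -x, a steel neck and a wooden handle 22 mm thick, axis 14 mm above the underside. 132 mm long: x = -102 (handle end) to +30 mm (flat nose). Origin: centre of the block's underside, x to the nose, z up. 0.28 to 0.46 kg, mostly in the block
- die_round_mid (a point): point on the underside of the round-medallion die at the middle of its 132 mm length (36 mm behind its origin, toward the handle); axes as the die's
- die_bars: die to be fitted, lying on the mat: the same block, neck and handle, but with two parallel brass bars (each 50 x 10 x 4 mm, lengthwise) on top. Origin, axes, sizes and mass as for the round one
- die_lozenge: a third die that stays where it is on the mat: the same block and handle, with a brass lozenge (25 mm square set on its corner) on top. Same origin and axes
- spot_mid (a point): centre of the empty masking-tape outline, on the mat's top (3 mm above the bench); x is its long direction. Flat, inside 150 (x) x 66 (y) mm, for one die, either way round. It is one of three places in a row, 100 mm apart in the mat's y; the other two hold dies with their handles toward the robot
- mat: black rubber mat 200 (x) x 330 (y) x 3 mm, fixed to the bench. Origin at the centre of its underside
- press: blue embossing press, fixed. Origin on the bench under the middle of the stop face; x is the way a die is pushed in, z up. Its dark steel bed is flat, top 40 mm above the bench, x = -150 to 0 mm, open above and at the -x end. The column, 48 mm thick and 320 high, stands at x = 130 mm, its foot begins at x = 80; the head is swung back behind it (x = 90 to 355 mm, 170 to 330 mm above the bench)
- stop_face (a point): on the bed's top, middle of the stop face, axes as the press's. A fully home die has its nose at x = 0 and its origin at x = -30 mm. Two rails, 8 mm high above the bed and 13 mm thick, x = -56 to 0 mm, leave a channel 48 mm wide about y = 0 and flare out to 70 mm wide at x = -80 mm. A loose clamp screw (not used) sticks out of the -y rail to y = -66 mm, hardly higher than the rail
- stop: the hard stop across the channel's closed end: a steel block 50 mm wide, 22 mm high above the bed and 22 mm thick, bored in the middle for the ejector; its face is at x = 0 of the press. Its origin and axes are those of the press
- ejector (a joint): sprung ejector, a steel plunger 12 mm thick in the middle of the stop, axis 11 mm above the bed, along the press's x. 0 = free, its end 14 mm proud of the stop face (x = -14 mm); grows (m) as it is pushed in: 0.014 = flush, when the die meets the stop. About 3 N to start it, 10 N when flush, besides the die's friction on the bed
- tape_roll: bystander: roll of masking tape lying flat, 100 mm across, 24 mm high; origin under its centre
- thread_cone: bystander: cone of blue thread, 68 mm across, 128 mm high; origin under its centre
- glue_bottle: bystander: white glue bottle, 56 mm across, 130 mm high; origin under its centre
- rivet_cup: bystander: small steel bowl, 70 mm across, 45 mm high; origin under its centre
- hammer: bystander: hammer lying on the bench beyond the press; handle along its -x
- screwdriver: bystander: screwdriver lying beyond the mat on the left; handle along its -x
- shears: bystander: shears lying on the bench to the left, blades along +x, 220 mm long
There are look-alikes about, which are no part of the job. Leave any green or red look-alike of the die_round alone.

How it is judged:
By the outcome, as a careful person would: the job done as asked, in the order asked, and still so for the second after the job is handed in, while the arm keeps its last pose, push and grip.
It also fails if it takes over 67 s, if anything falls off the work surface, if the arm or the gripper's body presses on something with over 40 N, if the wrist force passes 120 N, or if a joint passes its speed limit or range.

### The arm

A 6-joint arm with a two-finger parallel gripper is mounted at the origin on the work surface. World frame = base frame: x ahead of the robot, y to its left, z up, the work surface at z = 0. Lengths are in m, angles in rad, forces in N, time in s.
With the tool pointing down it reaches from about 0.275 to 0.825 m from the base axis. Payload 4.9 kg.
Tool frame: the origin (TCP) lies at the very end of the fingers, on their centre line; the grasp point (between the pads) lies 19 mm behind it; z points along the fingers, y is the direction in which the jaws open and shut (so a half turn about z gives the same grasp; the last joint's range is limited). The gripper opens to 85 mm and grips with 20 to 120 N. Pads are 22 mm wide; open, the fingers measure 114 mm over their backs; the gripper's body (76 mm by 85 mm) begins 54 mm behind the grasp point. The pads swing forward as they close: fully open they stand 13 mm farther back than shut.
Start: joints at [-1.372, 0.326, -0.193, 1.052, 0, 1.437], TCP at [0.18, -0.52, 0.231] pointing down, gripper open.
Joint ranges: [-2.65, 2.65], [-0.97, 1.79], [-1.3, 1.35], [-1.93, 2.1], [-1.47, 1.37], [-3.14, 3.14]. Speed limits (rad/s): [2.57, 2.57, 3.14, 3.14, 3.14, 3.14].

### API

Orientations are given as a 3x3 rotation matrix whose columns are the frame's x, y, z axes.
In Python, from station import * gives the robot as it stands. The module is installed in compiled form; this text tells all that it offers.
- The arm moves only by the tool step_arm, never from a script. Its argument "motion" is a list that holds one entry, the list of rows, each a list of 6 numbers: the shift along the world's x, y, z in m, then the turn, a rotation vector about the world's x, y, z in degrees. A call has 1 to 12 rows; each row is the pose to reach, as a shift and turn from the pose commanded when the call began; what a row does not reach only later rows make up. A row lasts 1/10 s, in which the tool goes at most 50 mm and 8.59 degrees, less where a joint would pass 70% of its speed; a pose out of reach is approached as far as the arm can. A call with a gripper value outside its range is refused whole. "grip" is the opening, from 0 (shut) to 1 (fully open), set as the call begins (left out, the last holds). The fingers move at their own pace and stop on an object; the grip force is fixed at half the most. Time passes only in rows, so rows that repeat a pose let the fingers close. It gives the time, the measured TCP pose, the force and the opening at its end, in the units of the state.
- get_obs(): the state, without advancing time (a new reading comes with each control period).
- grab_frame(name): name is "scene" or "top" or "wrist"; returns a dict with "image" (384x512x3 uint8, blue, green, red), "z_map" (384x512 float32, m along the optical axis (not along the pixel's ray), 0 where there is no reading), "fx", "fy", "cx", "cy" (pixels), "extrinsics" (4x4, takes a point from camera to world coordinates). Camera axes: x right, y down, z forward; pixel columns grow to the right and rows downward; lengths in m; the calibration is good to about 2 mm. The wrist camera is an equidistant fisheye: a pixel r from the principal point sees the ray r / f radians off the axis. A picture is of the moment at which its call begins.
- finish_job(): hands the job in, once; it reports no verdict.
Trained networks look in a picture, given as the dict that the camera call returned (one of the last four; its "shot" number tells which), for a name from the list of things; names that differ only in an ending like _2 or _b are one class to them, and where a whole thing is asked for, a point or a joint stands for the part that bears it (a point fixed in the world has none). Each returns a list of dicts, best first, with "p" (0 to 1); they miss things now and then, are a little off and sometimes report something else, mostly with a low value. They report only what shows in the picture. A call takes as long as a camera call. They do not tell look-alikes from the thing itself.
- boxes_of(query, picture): "at" ([row, column] in pixels, amid what is visible of it).
- silhouettes(query, picture): "pixels" (384x512 bool, what is visible of it) and "at" ([row, column] in pixels, amid what is visible of it).
- mark_of(query, picture): "at" ([row, column] in pixels: a listed point, or the origin of a listed thing).
The state is a dict: "clock": time; "joints": joint angles; "dq": joint speeds; "joint_efforts": joint torques, N m; "position": TCP position; "eef_rot": TCP orientation; "force": force on the tool from outside, world axes, zero at the start; "ft_torque": the same for the moment, N m; "finger_gap": finger opening in m.
Only numpy, scipy, OpenCV 4.12 (cv2) and the standard library are available. Lean on these libraries where they do the work, as an engineer would, in place of code of your own. Each camera call takes 0.05 s, during which the arm holds its last target.

## Working session

There is one attempt and no reset: what is moved stays moved. The work goes in short steps, Python scripts to look and compute and a tool call to move; the robot and the scene stay as the last step left them, time stands still between calls to the robot, and variables do not carry over. Pictures are saved under pics/ and viewed, and the job is handed in when it is done.

Besides the shell and the picture viewer there is one more tool, called after ">>>" as name(argument=value, ...) on one line, values as JSON. step_arm: Moves the arm, as the interface text tells. Its arguments: {"type":"object","properties":{"motion":{"type":"array"},"grip":{"type":"number"}},"required":["motion"]}

```bash
mkdir -p pics; ls
python3 - <<'E'
from station import *
import cv2,numpy as np
s=get_obs();print({k:np.round(v,3).tolist() for k,v in s.items()})
for n in ("scene","top","wrist"):
    f=grab_frame(n);cv2.imwrite(f"pics/{n}0.png",f["image"]);np.savez(f"pics/{n}0.npz",**f)
    print(n,f["shot"],f["fx"],f["cx"],f["cy"],np.round(f["extrinsics"],3).tolist())
E
```

```text
pics
{'clock': 0.0, 'joints': [-1.372, 0.327, -0.194, 1.052, 0.0, 1.437], 'dq': [-0.0, 0.001, -0.001, -0.0, 0.001, -0.0], 'joint_efforts': [0.0, -44.34, 26.244, 0.015, -0.0, -0.0], 'position': [0.18, -0.519, 0.23], 'eef_rot': [[0.945, 0.327, -0.0], [0.327, -0.945, 0.002], [0.0, -0.002, -1.0]], 'force': [-0.521, -1.009, -0.123], 'ft_torque': [-0.016, 0.038, -0.043], 'finger_gap': 0.085}
scene 1 406.71067123466185 263.2302125794615 194.10896532970486 [[0.876, 0.358, -0.322, 1.064], [0.481, -0.673, 0.562, -1.021], [-0.015, -0.647, -0.762, 1.299], [0.0, 0.0, 0.0, 1.0]]
top 2 467.28450025819757 258.66504251772517 195.15262235237682 [[-0.026, -0.995, 0.093, 0.412], [-1.0, 0.027, 0.009, -0.087], [-0.011, -0.092, -0.996, 1.539], [0.0, 0.0, 0.0, 1.0]]
wrist 3 297.3186396354542 253.06015958200106 192.37582966184655 [[0.327, -0.897, -0.299, 0.256], [-0.945, -0.311, -0.101, -0.493], [-0.002, 0.315, -0.949, 0.373], [0.0, 0.0, 0.0, 1.0]]
```

View pics/scene0.png

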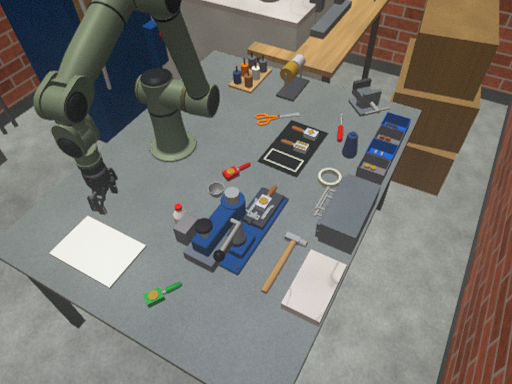

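View pics/top0.png

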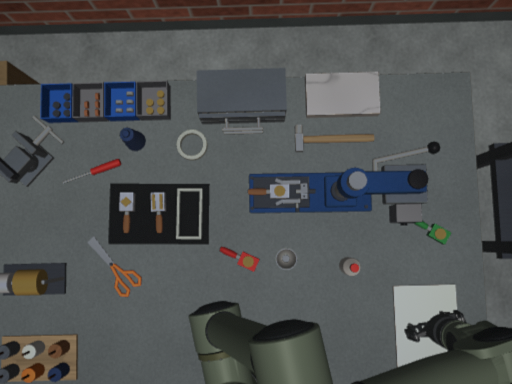

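View pics/wrist0.png

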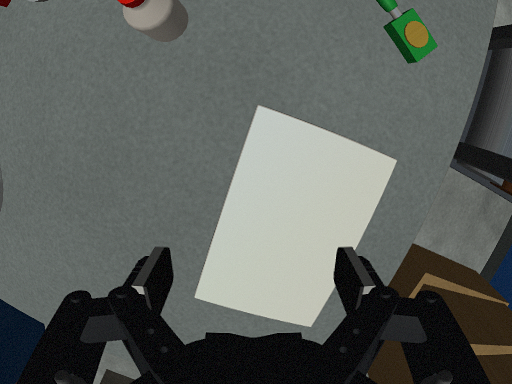

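```bash
python3 - <<'E'
import cv2,numpy as np
im=cv2.imread("pics/top0.png")
a=cv2.resize(im[170:260,100:220],None,fx=6,fy=6,interpolation=cv2.INTER_CUBIC)
b=cv2.resize(im[160:225,240:345],None,fx=7,fy=7,interpolation=cv2.INTER_CUBIC)
cv2.imwrite("pics/c1.png",a);cv2.imwrite("pics/c2.png",b)
E
cat > h.py <<'E'
from station import *
import cv2,numpy as np
def load(n): return dict(np.load(f"pics/{n}.npz"))
def P(f,r,c,z=None):
    # world point at pixel via depth, or intersect plane z
    T=f["extrinsics"]; d=np.array([(c-f["cx"])/f["fx"],(r-f["cy"])/f["fy"],1.0])
    if z is None: return T[:3,:3]@(d*f["z_map"][int(round(r)),int(round(c))])+T[:3,3]
    w=T[:3,:3]@d; return T[:3,3]+w*(z-T[2,3])/w[2]
def cloud(f):
    r,c=np.mgrid[0:384,0:512]; d=np.stack([(c-f["cx"])/f["fx"],(r-f["cy"])/f["fy"],np.ones(c.shape)],-1)*f["z_map"][...,None]
    return d@f["extrinsics"][:3,:3].T+f["extrinsics"][:3,3]
E
python3 - <<'E'
from h import *
f=grab_frame("top")
for q in ("die_round","die_bars","die_lozenge","spot_mid","die_round_mid","stop_face","press","mat","ejector"):
    for d in mark_of(q,f)[:3]:
        z={"spot_mid":.003,"stop_face":.04,"die_round":.04,"die_round_mid":.04,"press":0,"mat":0,"ejector":.051}.get(q,.003)
        print(q,round(float(d["p"]),2),np.round(d["at"],1),np.round(P(f,*d["at"],z),4))
E
```

```text
die_round 0.74 [234.1 439.4] [ 0.4116 -0.6461  0.04  ]
die_round 0.64 [189.6 276.6] [ 0.5682 -0.1325  0.04  ]
die_bars 0.9 [202.7 158.8] [0.5392 0.2567 0.003 ]
die_lozenge 0.69 [199.7 126.6] [0.5521 0.3634 0.003 ]
die_lozenge 0.68 [266.  344.9] [ 0.3165 -0.3479  0.003 ]
die_lozenge 0.47 [269.2 115. ] [0.3254 0.4014 0.003 ]
spot_mid 0.78 [217.9 191.4] [0.4861 0.1494 0.003 ]
spot_mid 0.66 [146.5 190.7] [0.7246 0.1487 0.003 ]
die_round_mid 0.76 [256.2 241.3] [ 0.3581 -0.0138  0.04  ]
die_round_mid 0.72 [189.5 265.9] [ 0.5695 -0.098   0.04  ]
die_round_mid 0.68 [227.2 424.6] [ 0.4347 -0.6005  0.04  ]
stop_face 0.94 [190.5 299.2] [ 0.5633 -0.2052  0.04  ]
press 0.64 [193.  301.2] [ 0.5588 -0.2146  0.    ]
mat 0.89 [210.3 158.4] [0.5143 0.2588 0.    ]Traceback (most recent call last):
  File "<stdin>", line 4, in <module>
ValueError: it knows: die_bars, die_lozenge, die_round, die_round_mid, glue_bottle, hammer, mat, press, rivet_cup, screwdriver, shears, spot_mid, stop, stop_face, tape_roll, thread_cone
```

View pics/c1.png

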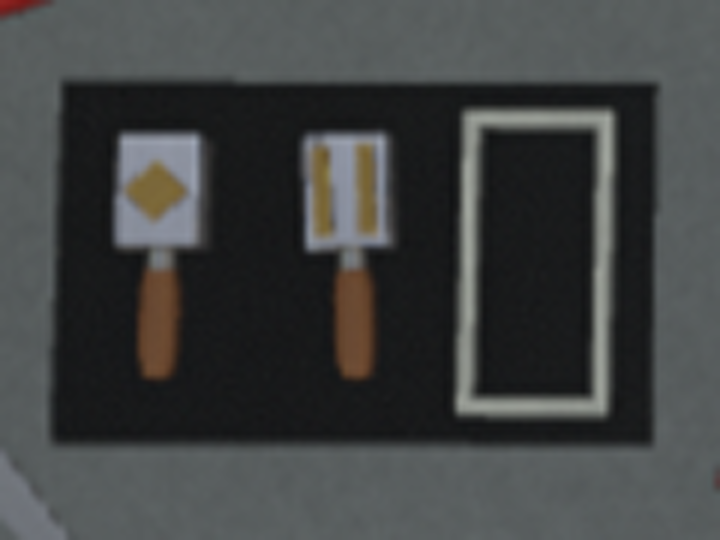

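View pics/c2.png

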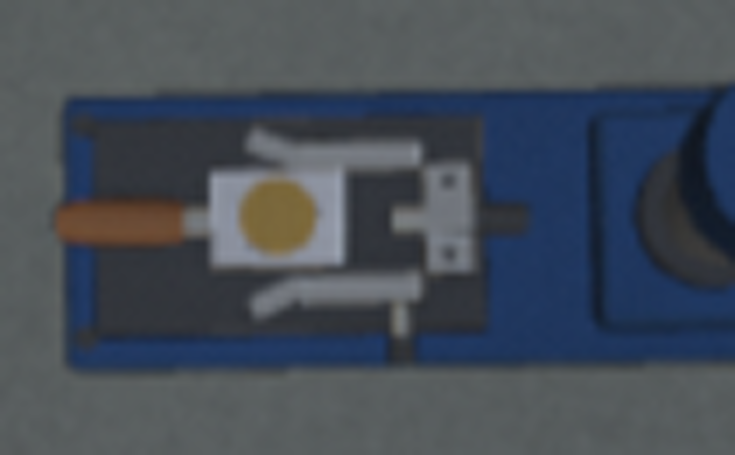

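Candidates for the round die, by top-view pixel (row, col): aluminium die in the press (190,280), red look-alike (258,243), green look-alike (232,435). The crop shows the aluminium one in the bed with a round medallion, so that is my choice. On the mat, the lozenge die is at (203,127), the bars die at (203,158) and the empty outline at (213,190). I'll move the wrist camera over the press for precision.

>>> step_arm(motion=[[[0.03,0.03,0.02,0,0,6],[0.055,0.07,0.03,0,0,12],[0.08,0.11,0.03,0,0,18],[0.105,0.15,0.03,0,0,24],[0.13,0.19,0.03,0,0,30],[0.16,0.23,0.03,0,0,36],[0.19,0.27,0.03,0,0,42],[0.23,0.3,0.03,0,0,48],[0.27,0.33,0.03,0,0,54],[0.31,0.355,0.03,0,0,60],[0.35,0.38,0.03,0,0,66],[0.385,0.4,0.03,0,0,71]]], grip=1)

```text
clock: 1.8
position: [0.5665, -0.118, 0.2614]
eef_rot: [[-0.007, 1.0, 0.001], [1.0, 0.007, -0.0], [-0.0, 0.001, -1.0]]
force: [-0.4, -1.0, 0.3]
finger_gap: 0.0855
```

>>> step_arm(motion=[[[0,0,0,0,0,0],[0,0,0,0,0,0],[0,0,0,0,0,0]]])

```text
clock: 2.1
position: [0.5637, -0.1203, 0.2612]
eef_rot: [[0.0, 1.0, -0.001], [1.0, -0.0, -0.0], [-0.0, -0.001, -1.0]]
force: [-0.1, -0.1, 0.3]
finger_gap: 0.0853
```

```bash
cat >> h.py <<'E'
def FP(f,r,c,z):
    # fisheye pixel -> world point on plane z
    u=np.array([c-f["cx"],r-f["cy"]],float); rr=np.hypot(*u); th=rr/f["fx"]
    d=np.array([*(u/max(rr,1e-9)*np.sin(th)),np.cos(th)]); T=f["extrinsics"]; w=T[:3,:3]@d
    return T[:3,3]+w*(z-T[2,3])/w[2]
def rectify(f,x0,x1,y0,y1,z,s=0.0005):
    # ortho image of plane z: rows = x decreasing, cols = y decreasing
    xs=np.arange(x1,x0,-s); ys=np.arange(y1,y0,-s)
    X,Y=np.meshgrid(xs,ys,indexing="ij"); T=f["extrinsics"]
    p=(np.stack([X,Y,np.full(X.shape,z)],-1)-T[:3,3])@T[:3,:3]
    rho=np.hypot(p[...,0],p[...,1]); th=np.arctan2(rho,p[...,2])
    k=f["fx"]*th/rho
    return cv2.remap(f["image"],(f["cx"]+k*p[...,0]).astype(np.float32),(f["cy"]+k*p[...,1]).astype(np.float32),cv2.INTER_CUBIC)
def snap(n,tag):
    f=grab_frame(n); cv2.imwrite(f"pics/{tag}.png",f["image"]); np.savez(f"pics/{tag}.npz",**f); return f
E
python3 - <<'E'
from h import *
f=snap("wrist","w1")
for q in ("die_round","die_round_mid","stop_face"):
    for d in mark_of(q,f)[:3]:
        print(q,round(float(d["p"]),2),np.round(d["at"],1),np.round(FP(f,*d["at"],.04),4))
s=get_obs();print(s["clock"],np.round(s["position"],4),np.round(s["eef_rot"],3).tolist(), np.round(s["joints"],2))
E
```

```text
die_round 0.78 [100.8 102.1] [ 0.3651 -0.033   0.04  ]
die_round 0.72 [180.5 252.3] [ 0.5624 -0.1438  0.04  ]
die_round_mid 0.91 [149.7 247.7] [ 0.5567 -0.104   0.04  ]
die_round_mid 0.78 [ 81.6 107. ] [ 0.3738 -0.0083  0.04  ]
stop_face 0.61 [223.8 248.4] [ 0.5571 -0.2041  0.04  ]
2.3 [ 0.5639 -0.1207  0.2617] [[0.001, 1.0, 0.0], [1.0, -0.001, -0.0], [-0.0, 0.0, -1.0]] [-0.34  0.36 -0.07  1.14 -0.    1.23]
```

View pics/w1.png

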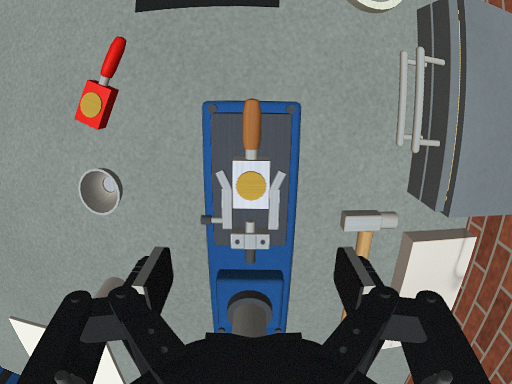

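The wrist view shows the round die in the bed (180,252), the stop at (241,250) and the clamp screw on the left (218,210). Next I measure on rectified views at the known heights.

Run:
```python
from h import *
f=load("w1")
a=rectify(f,.49,.63,-.26,0.03,.066); b=rectify(f,.49,.63,-.26,0.03,.048)
def grid(im):
    im=im.copy()
    for i in range(0,im.shape[0],40): cv2.line(im,(0,i),(im.shape[1],i),(0,255,255),1); cv2.putText(im,f"{.63-i*.0005:.2f}",(0,i+10),0,.35,(0,255,255),1)
    for j in range(0,im.shape[1],40): cv2.line(im,(j,0),(j,im.shape[0]),(0,255,0),1); cv2.putText(im,f"{.03-j*.0005:.2f}",(j,10),0,.35,(0,255,0),1)
    return im
cv2.imwrite("pics/r1.png",np.vstack([grid(a),grid(b)]))
print(a.shape)
```

```text
(280, 581, 3)
```

View pics/r1.png

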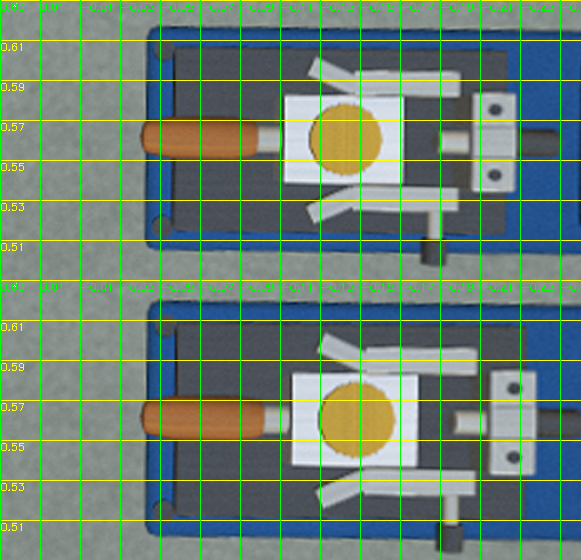

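Run:
```python
from h import *
f=load("w1")
def meas(z,th,rng,minA):
    a=rectify(f,.49,.63,-.26,0.03,z); g=a.min(2); hsv=cv2.cvtColor(a,cv2.COLOR_BGR2HSV)
    m=((g>th)&(hsv[...,1]<40)).astype(np.uint8)
    n,l,st,ce=cv2.connectedComponentsWithStats(m)
    for i in range(1,n):
        if st[i,4]>minA:
            p=np.argwhere(l==i)[:,::-1].astype(np.float32); (c,r),(w,h),an=cv2.minAreaRect(p)
            print(z,"ctr x %.4f y %.4f size %.1f %.1f ang %.1f"%(.63-.0005*r,.03-.0005*c,w/2,h/2,an),st[i].tolist())
meas(.066,200,0,1000); meas(.048,120,0,1000); meas(.062,120,0,1000)
# blue base edges at z? lower/upper lines
a=rectify(f,.49,.63,-.26,0.03,.048)
g=cv2.cvtColor(a,cv2.COLOR_BGR2GRAY).astype(int)
for name,r0,r1,s in (("railU in",86,102,1),("railL in",180,200,-1),("railU out",58,76,-1),("railL out",208,226,1)):
    pts=[]
    for c in range(375,420 if 1 else 0):
        col=g[r0:r1,c]; d=np.abs(np.diff(col)); k=np.argmax(d); pts.append((c,r0+k+.5))
    p=np.polyfit(*np.array(pts).T,1); print(name,p[0],np.polyval(p,400), .63-.0005*np.polyval(p,400))
hsv=cv2.cvtColor(a,cv2.COLOR_BGR2HSV); m=(hsv[...,1]>120)&(abs(hsv[...,0].astype(int)-110)<15)
cs=np.arange(170,440); up=[np.argmax(m[:,c]) for c in cs]; lo=[279-np.argmax(m[::-1,c]) for c in cs]
print("blue",np.polyfit(cs,up,1),np.polyfit(cs,lo,1))
```

```text
0.066 ctr x 0.5603 y -0.1418 size 42.5 58.5 ang 90.0 [285, 97, 118, 86, 5397]
0.048 ctr x 0.5603 y -0.1150 size 139.5 290.0 ang 90.0 [0, 0, 581, 280, 58268]
0.048 ctr x 0.5559 y -0.1618 size 96.7 88.8 ang 5.9 [291, 53, 187, 192, 15527]
0.048 ctr x 0.5587 y -0.2265 size 52.5 23.0 ang 90.0 [490, 90, 47, 106, 4343]
0.062 ctr x 0.5603 y -0.1150 size 139.5 290.0 ang 90.0 [0, 0, 581, 280, 62303]
0.062 ctr x 0.5563 y -0.1571 size 92.9 85.4 ang 5.8 [285, 56, 179, 185, 14337]
0.062 ctr x 0.5590 y -0.2190 size 50.0 22.0 ang 90.0 [476, 92, 45, 101, 4017]
railU in -0.031488801054018155 93.51664470794898 0.5832416776460255
railL in 0.04598155467720652 185.79350021958714 0.5371032498902064
railU out 0.0243741765480896 67.17312252964425 0.5964134387351778
railL out 0.03254281949934104 215.08651734738683 0.5224567413263066
blue [1.05573769e-02 1.98408343e+01] [8.88748664e-03 2.53386353e+02]
```

>>> step_arm(motion=[[[-0.002,-0.008,-0.03,0,0,0],[-0.004,-0.016,-0.07,0,0,0],[-0.004,-0.016,-0.11,0,0,0],[-0.004,-0.016,-0.145,0,0,0],[-0.004,-0.016,-0.165,0,0,0],[-0.004,-0.016,-0.18,0,0,0],[-0.004,-0.016,-0.192,0,0,0],[-0.004,-0.016,-0.2,0,0,0],[-0.004,-0.016,-0.2,0,0,0],[-0.004,-0.016,-0.2,0,0,0]]])

```text
clock: 3.3
position: [0.561, -0.1361, 0.0619]
eef_rot: [[-0.001, 1.0, 0.001], [1.0, 0.001, -0.0], [-0.0, 0.001, -1.0]]
force: [0.0, -0.1, -0.2]
finger_gap: 0.085
```

Run:
```python
from h import *
f=snap("wrist","w2")
s=get_obs();print(s["clock"],np.round(s["position"],4),np.round(s["force"],2))
```

```text
3.35 [ 0.5613 -0.1361  0.0621] [ 0.2  -0.29  0.38]
```

View pics/w2.png

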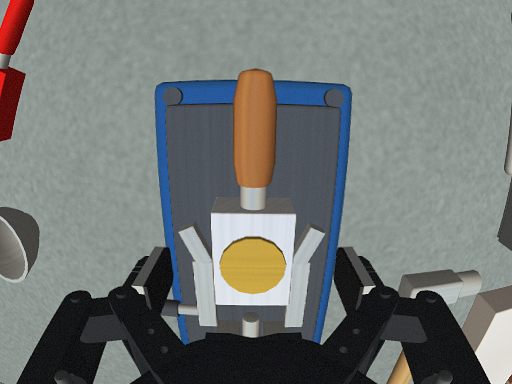

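The die is centred between the open fingers, with the block at col 254. I'll lower by 10 mm and close.

>>> step_arm(motion=[[[0,0,-0.005,0,0,0],[0,0,-0.01,0,0,0],[0,0,-0.01,0,0,0]]])

```text
clock: 3.65
position: [0.5602, -0.1356, 0.0506]
eef_rot: [[-0.001, 1.0, -0.001], [1.0, 0.001, 0.0], [0.0, -0.001, -1.0]]
force: [-0.5, 0.5, 1.1]
finger_gap: 0.0852
```

>>> step_arm(motion=[[[0,0,0,0,0,0],[0,0,0,0,0,0],[0,0,0,0,0,0],[0,0,0,0,0,0],[0,0,0,0,0,0],[0,0,0,0,0,0],[0,0,0,0,0,0],[0,0,0,0,0,0]]], grip=0)

```text
clock: 4.45
position: [0.5611, -0.136, 0.0518]
eef_rot: [[-0.001, 1.0, 0.001], [1.0, 0.001, -0.0], [-0.0, 0.001, -1.0]]
force: [-0.9, 0.1, 5.6]
finger_gap: 0.0423
```

Run:
```python
from h import *
f=snap("wrist","w3")
s=get_obs();print(s["clock"],np.round(s["position"],4),np.round(s["force"],2),s["finger_gap"])
```

```text
4.5 [ 0.5611 -0.136   0.0518] [-1.09  0.09  6.24] 0.042324633346052874
```

View pics/w3.png

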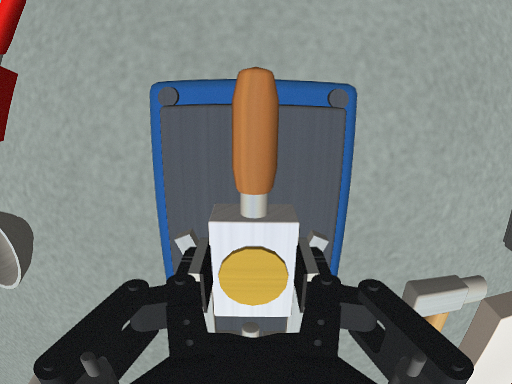

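>>> step_arm(motion=[[[0,0,0.005,0,0,0],[0,0,0.015,0,0,0],[0,0,0.03,0,0,0],[0,0,0.05,0,0,0],[0,0,0.07,0,0,0],[0,0,0.09,0,0,0],[0,0,0.09,0,0,0]]])

```text
clock: 5.2
position: [0.5624, -0.1364, 0.1441]
eef_rot: [[-0.001, 1.0, 0.004], [1.0, 0.001, -0.002], [-0.002, 0.004, -1.0]]
force: [0.6, 0.5, -3.6]
finger_gap: 0.0428
```

Run:
```python
from h import *
f=snap("wrist","w4")
g=snap("scene","s4")
s=get_obs();print(s["clock"],np.round(s["position"],4),np.round(s["force"],2),np.round(s["ft_torque"],3),s["finger_gap"])
cv2.imwrite("pics/s4c.png",cv2.resize(g["image"][100:300,150:360],None,fx=3,fy=3))
```

```text
5.3 [ 0.5606 -0.1358  0.1411] [-1.22  0.54 -4.09] [ 0.001  0.01  -0.006] 0.042572024729457474
```

View pics/w4.png

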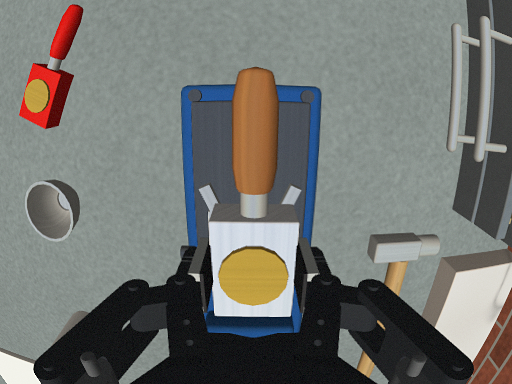

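View pics/s4c.png

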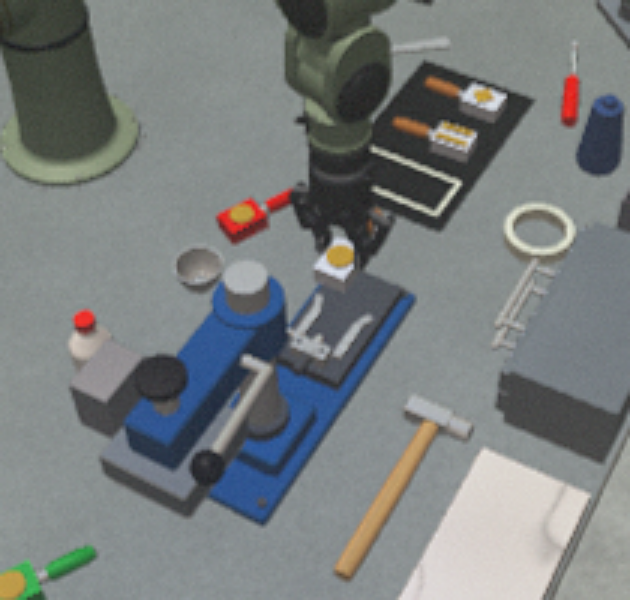

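Run:
```python
from h import *
f=load("top0"); im=f["image"]; 
hsv=cv2.cvtColor(im,cv2.COLOR_BGR2HSV); m=((im.min(2)>110)).astype(np.uint8); m[:,:168]=0;m[:,212:]=0;m[:180]=0;m[250:]=0
p=np.argwhere(m)[:,::-1].astype(np.float32); rc=cv2.minAreaRect(p); print(rc)
for c in cv2.boxPoints(rc): print(np.round(P(f,c[1],c[0],.003),4))
print("ctr",P(f,rc[0][1],rc[0][0],.003))
# handle/dies on mat
for nm,c0,c1 in (("loz",118,139),("bars",148,170)):
    m=((im.min(2)>115)).astype(np.uint8); m[:,:c0]=0;m[:,c1:]=0;m[:185]=0;m[215:]=0
    m=((cv2.cvtColor(im,cv2.COLOR_BGR2GRAY)>90)).astype(np.uint8)*0+m
    p=np.argwhere(m)[:,::-1].astype(np.float32); b=cv2.boundingRect(p); rc=((b[0]+b[2]/2-.5),(b[1]+b[3]/2-.5)); print(nm,b,P(f,rc[1],rc[0],.029))
c=load("w4")
a=rectify(c,.49,.63,-.26,0.03,.1555)
cv2.imwrite("pics/r4.png",a)
m=((a.min(2)>170)).astype(np.uint8); n,l,st,ce=cv2.connectedComponentsWithStats(m)
for i in range(1,n):
    if st[i,4]>1500: print(st[i], .63-.0005*(st[i,1]+st[i,3]/2), .03-.0005*(st[i,0]+st[i,2]/2))
```

```text
((188.7373504638672, 213.5059356689453), (24.392377853393555, 49.609493255615234), 1.432096242904663)
[0.4216 0.2011 0.003 ]
[0.5851 0.1954 0.003 ]
[0.5808 0.1146 0.003 ]
[0.4175 0.1211 0.003 ]
ctr [0.50083575 0.15804331 0.003     ]
loz (120, 193, 13, 18) [0.54390029 0.35770187 0.029     ]
bars (151, 193, 13, 18) [0.54115342 0.25667555 0.029     ]
[ 287   92  123   89 5935] 0.56175 -0.14425000000000002
```

View pics/r4.png

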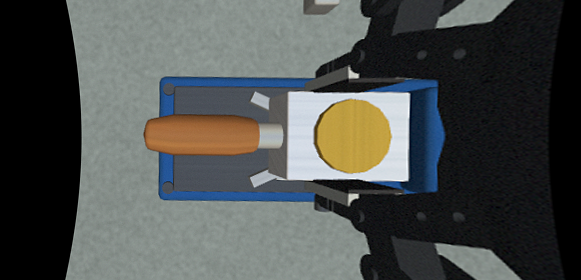

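The round die is held (about 4 N). The outline centre is (0.501, 0.158) with yaw about -2°. Carrying it there.

>>> step_arm(motion=[[[0,0.02,0.01,0,0,6],[-0.003,0.045,0.01,0,0,14],[-0.006,0.07,0.01,0,0,22],[-0.009,0.1,0.01,0,0,30],[-0.012,0.13,0.01,0,0,38],[-0.015,0.16,0.01,0,0,46],[-0.018,0.19,0.01,0,0,54],[-0.021,0.22,0.01,0,0,62],[-0.024,0.245,0.01,0,0,70],[-0.027,0.27,0.01,0,0,78],[-0.03,0.287,0.01,0,0,85],[-0.031,0.294,0.01,0,0,88]]])

```text
clock: 6.5
position: [0.5279, 0.1597, 0.1494]
eef_rot: [[-1.0, 0.028, -0.003], [0.028, 1.0, 0.0], [0.003, -0.0, -1.0]]
force: [-0.4, -0.6, -3.5]
finger_gap: 0.0423
```

>>> step_arm(motion=[[[0,0,-0.02,0,0,0],[0,0,-0.045,0,0,0],[0,0,-0.06,0,0,0],[0,0,-0.06,0,0,0],[0,0,-0.06,0,0,0]]])

```text
clock: 7.0
position: [0.5288, 0.158, 0.0904]
eef_rot: [[-0.999, 0.034, -0.002], [0.034, 0.999, -0.0], [0.002, -0.0, -1.0]]
force: [1.7, -0.1, -2.7]
finger_gap: 0.0426
```

Run:
```python
from h import *
f=snap("wrist","w5")
s=get_obs();print(s["clock"],np.round(s["position"],4),np.round(s["eef_rot"],3).tolist(),np.round(s["force"],2),s["finger_gap"])
a=rectify(f,.38,.62,.06,.36,.003); cv2.imwrite("pics/r5.png",a)
```

```text
7.05 [0.5297 0.1581 0.0912] [[-0.999, 0.034, -0.0], [0.034, 0.999, -0.0], [0.0, -0.0, -1.0]] [ 0.27 -0.38 -3.23] 0.04240235879361097
```

View pics/w5.png

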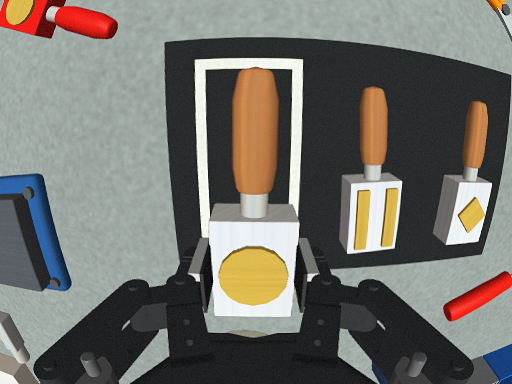

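View pics/r5.png

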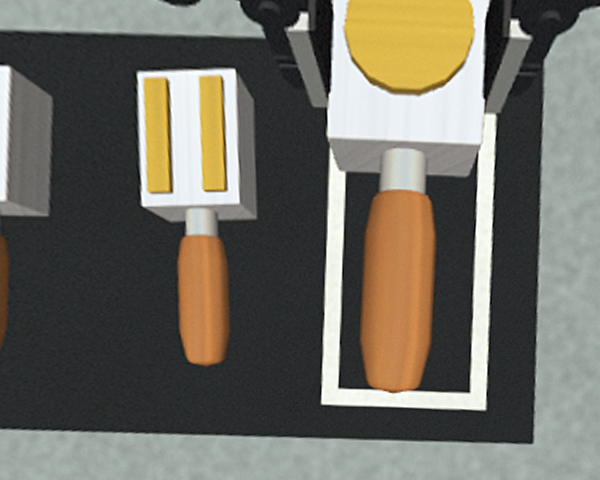

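>>> step_arm(motion=[[[0,-0.001,-0.02,0,0,0],[0,-0.002,-0.04,0,0,0],[0,-0.002,-0.055,0,0,0],[0,-0.002,-0.065,0,0,0],[0,-0.002,-0.07,0,0,0],[0,-0.002,-0.072,0,0,0],[0,-0.002,-0.073,0,0,0],[0,-0.002,-0.073,0,0,0],[0,-0.002,-0.073,0,0,0]]])

```text
clock: 7.95
position: [0.5302, 0.1563, 0.0189]
eef_rot: [[-0.999, 0.034, 0.001], [0.034, 0.999, 0.0], [-0.001, 0.0, -1.0]]
force: [0.7, -0.6, -3.2]
finger_gap: 0.0422
```

>>> step_arm(motion=[[[0,0,-0.001,0,0,0],[0,0,-0.002,0,0,0],[0,0,-0.002,0,0,0]]])

```text
clock: 8.25
position: [0.5296, 0.1561, 0.0162]
eef_rot: [[-0.999, 0.034, -0.0], [0.034, 0.999, -0.0], [0.0, -0.0, -1.0]]
force: [0.3, -1.4, -3.5]
finger_gap: 0.0422
```

>>> step_arm(motion=[[[0,0,-0.0005,0,0,0],[0,0,-0.001,0,0,0],[0,0,-0.001,0,0,0]]])

```text
clock: 8.55
position: [0.5296, 0.1562, 0.0152]
eef_rot: [[-0.999, 0.034, -0.0], [0.034, 0.999, 0.0], [0.0, -0.0, -1.0]]
force: [-0.7, 0.3, -3.7]
finger_gap: 0.0424
```

>>> step_arm(motion=[[[0,0,-0.0005,0,0,0],[0,0,-0.001,0,0,0],[0,0,-0.001,0,0,0]]])

```text
clock: 8.85
position: [0.5297, 0.1562, 0.0148]
eef_rot: [[-0.999, 0.034, 0.0], [0.034, 0.999, 0.0], [-0.0, 0.0, -1.0]]
force: [-2.8, -0.3, 3.3]
finger_gap: 0.0423
```

>>> step_arm(motion=[[[0,0,0,0,0,0],[0,0,0,0,0,0],[0,0,0,0,0,0],[0,0,0,0,0,0],[0,0,0,0,0,0]]], grip=0.8)

```text
clock: 9.35
position: [0.5298, 0.1562, 0.0142]
eef_rot: [[-0.999, 0.034, 0.0], [0.034, 0.999, 0.0], [-0.0, 0.0, -1.0]]
force: [0.5, 0.7, -0.2]
finger_gap: 0.0684
```

>>> step_arm(motion=[[[0,0,0.01,0,0,0],[0,0,0.03,0,0,0],[0,0.01,0.06,0,0,0],[0,0.03,0.09,0,0,0],[0,0.06,0.12,0,0,0],[0,0.08,0.14,0,0,0],[0,0.09,0.145,0,0,0],[0,0.09,0.145,0,0,0],[0,0.09,0.145,0,0,0]]], grip=1)

```text
clock: 10.25
position: [0.5288, 0.2454, 0.1581]
eef_rot: [[-0.999, 0.034, -0.002], [0.034, 0.999, -0.001], [0.002, -0.001, -1.0]]
force: [-0.6, -1.1, 0.5]
finger_gap: 0.0856
```

Run:
```python
from h import *
f=snap("wrist","w6")
s=get_obs();print(s["clock"],np.round(s["position"],4),np.round(s["eef_rot"],3).tolist(),np.round(s["force"],2),s["finger_gap"])
a=rectify(f,.38,.64,.06,.40,.003); b=rectify(f,.38,.64,.06,.40,.029)
cv2.imwrite("pics/r6a.png",a);cv2.imwrite("pics/r6b.png",b)
g=b; m=((g.min(2)>150)&(cv2.cvtColor(g,cv2.COLOR_BGR2HSV)[...,1]<50)).astype(np.uint8); n,l,st,ce=cv2.connectedComponentsWithStats(m)
for i in range(1,n):
    if st[i,4]>1500:
        p=np.argwhere(l==i)[:,::-1].astype(np.float32); (c,r),(w,h),an=cv2.minAreaRect(p)
        print(st[i].tolist(),round(.64-.0005*r,4),round(.40-.0005*c,4),w/2,h/2,an)
```

```text
10.3 [0.5287 0.245  0.1578] [[-0.999, 0.034, -0.003], [0.034, 0.999, -0.001], [0.003, -0.001, -1.0]] [-0.1  -0.09 -1.  ] 0.08534540168186028
[0, 0, 680, 520, 124367] 0.5102 0.2303 259.5 339.5 90.0
[43, 136, 100, 147, 9006] 0.5355 0.3538 49.5 73.0 0.0
[393, 136, 161, 310, 20249] 0.4949 0.1635 75.63441467285156 152.50584411621094 1.965260624885559
[246, 141, 93, 147, 7599] 0.5327 0.2538 72.72419738769531 44.44929122924805 88.26429748535156
```

View pics/r6a.png

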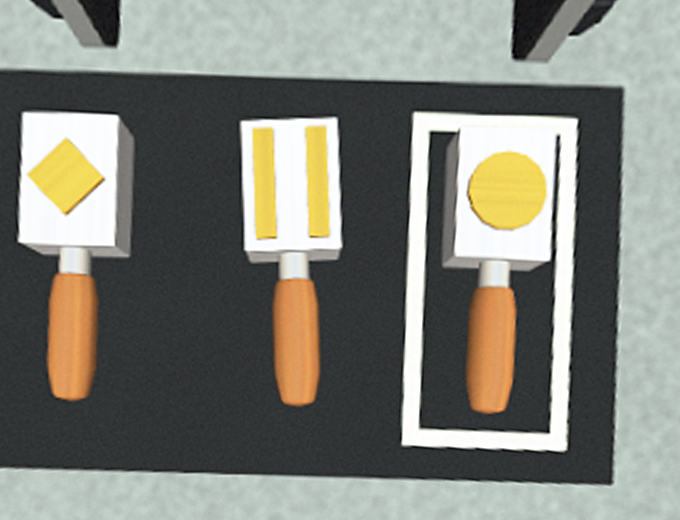

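View pics/r6b.png

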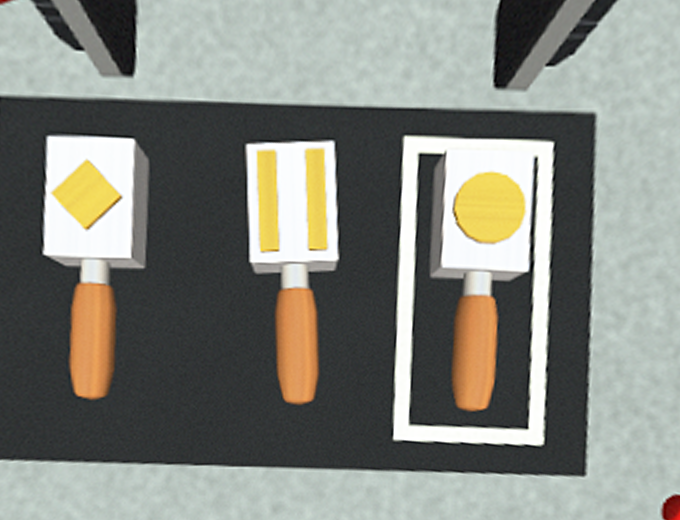

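The round die sits inside the outline with about 8–11 mm margin all round. The bars die is at (0.539, 0.254), yaw about +1.8°. Next, grasp it.

>>> step_arm(motion=[[[0.002,0.004,-0.03,0,0,2],[0.0045,0.009,-0.06,0,0,3.8],[0.0045,0.009,-0.09,0,0,3.8],[0.0045,0.009,-0.11,0,0,3.8],[0.0045,0.009,-0.123,0,0,3.8],[0.0045,0.009,-0.133,0,0,3.8],[0.0045,0.009,-0.139,0,0,3.8],[0.0045,0.009,-0.142,0,0,3.8],[0.0045,0.009,-0.142,0,0,3.8],[0.0045,0.009,-0.142,0,0,3.8]]])

```text
clock: 11.3
position: [0.5348, 0.2554, 0.018]
eef_rot: [[-0.999, -0.033, 0.001], [-0.033, 0.999, 0.0], [-0.001, 0.0, -1.0]]
force: [1.0, 0.7, -0.4]
finger_gap: 0.085
```

Run:
```python
from h import *
f=snap("wrist","w7")
s=get_obs();print(s["clock"],np.round(s["position"],4),np.round(s["eef_rot"],3).tolist(),np.round(s["force"],2),s["finger_gap"])
```

```text
11.35 [0.5348 0.2554 0.0181] [[-0.999, -0.033, 0.001], [-0.033, 0.999, 0.0], [-0.001, 0.0, -1.0]] [0.06 0.21 0.1 ] 0.08583076199305131
```

View pics/w7.png

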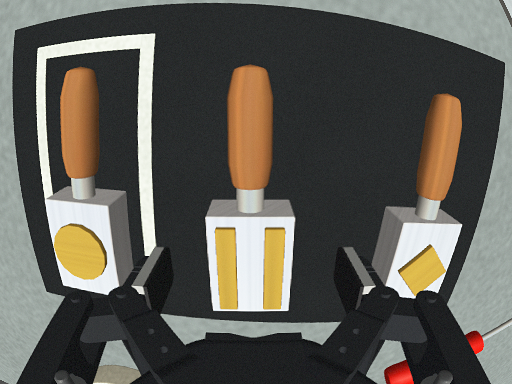

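The block is centred at col 250 against 253, about 1 mm off. I'll make a small correction and close.

>>> step_arm(motion=[[[0,-0.001,-0.001,0,0,0],[0,-0.001,-0.002,0,0,0],[0,-0.001,-0.002,0,0,0]]])

```text
clock: 11.65
position: [0.5342, 0.2542, 0.0153]
eef_rot: [[-0.999, -0.033, 0.0], [-0.033, 0.999, 0.0], [-0.0, -0.0, -1.0]]
force: [-0.6, 1.4, 1.0]
finger_gap: 0.0852
```

>>> step_arm(motion=[[[0,0,0,0,0,0],[0,0,0,0,0,0],[0,0,0,0,0,0],[0,0,0,0,0,0],[0,0,0,0,0,0],[0,0,0,0,0,0],[0,0,0,0,0,0],[0,0,0,0,0,0]]], grip=0)

```text
clock: 12.45
position: [0.5346, 0.2542, 0.0157]
eef_rot: [[-0.999, -0.033, 0.001], [-0.033, 0.999, 0.0], [-0.001, -0.0, -1.0]]
force: [-0.3, -0.6, 5.1]
finger_gap: 0.0423
```

>>> step_arm(motion=[[[0,0,0.005,0,0,0],[0,0,0.015,0,0,0],[0,0,0.035,0,0,0],[0,0,0.055,0,0,0],[0,0,0.075,0,0,0],[0,0,0.095,0,0,0],[0,0,0.11,0,0,0],[0,0,0.11,0,0,0],[0,0,0.11,0,0,0]]])

```text
clock: 13.35
position: [0.5339, 0.2542, 0.1251]
eef_rot: [[-0.999, -0.033, -0.0], [-0.033, 0.999, 0.0], [0.0, 0.0, -1.0]]
force: [-0.5, -0.2, -3.7]
finger_gap: 0.0424
```

Run:
```python
from h import *
f=snap("wrist","w8")
s=get_obs();print(s["clock"],np.round(s["position"],4),np.round(s["eef_rot"],3).tolist(),np.round(s["force"],2),np.round(s["ft_torque"],3),s["finger_gap"])
```

```text
13.4 [0.5335 0.254  0.1245] [[-0.999, -0.033, -0.001], [-0.033, 0.999, -0.0], [0.001, -0.0, -1.0]] [ 0.51 -1.04 -3.04] [-0.092  0.041  0.012] 0.042499829660206864
```

View pics/w8.png

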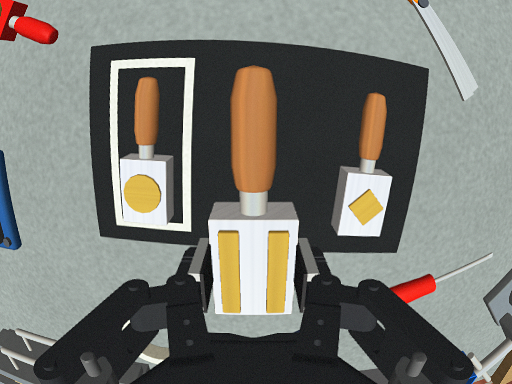

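The bars die is held, aligned with the tool (col 253). The other two dies are in place. Carrying it to above the open end of the bed.

>>> step_arm(motion=[[[0.001,-0.02,0.01,0,0,-6],[0.004,-0.05,0.02,0,0,-14],[0.006,-0.085,0.025,0,0,-22],[0.008,-0.12,0.025,0,0,-30],[0.011,-0.155,0.025,0,0,-38],[0.013,-0.19,0.025,0,0,-46],[0.016,-0.225,0.025,0,0,-54],[0.018,-0.26,0.025,0,0,-62],[0.021,-0.295,0.025,0,0,-70],[0.023,-0.33,0.025,0,0,-78],[0.025,-0.36,0.025,0,0,-86],[0.0265,-0.38,0.025,0,0,-92.4]]])

```text
clock: 14.6
position: [0.5598, -0.1278, 0.1488]
eef_rot: [[0.016, 1.0, -0.002], [1.0, -0.016, 0.0], [0.0, -0.002, -1.0]]
force: [0.9, 0.6, -3.1]
finger_gap: 0.0422
```

>>> step_arm(motion=[[[0,-0.005,-0.02,0,0,0],[0,-0.01,-0.05,0,0,0],[0,-0.01,-0.07,0,0,0],[0,-0.01,-0.07,0,0,0],[0,-0.01,-0.07,0,0,0]]])

```text
clock: 15.1
position: [0.5599, -0.1355, 0.0795]
eef_rot: [[0.009, 1.0, -0.002], [1.0, -0.009, 0.001], [0.001, -0.002, -1.0]]
force: [0.4, 0.6, -3.3]
finger_gap: 0.0427
```

Run:
```python
from h import *
f=snap("wrist","w9")
s=get_obs();print(s["clock"],np.round(s["position"],4),np.round(s["eef_rot"],3).tolist(),np.round(s["force"],2),np.round(s["ft_torque"],3),s["finger_gap"])
```

```text
15.15 [ 0.5609 -0.1357  0.0805] [[0.009, 1.0, -0.0], [1.0, -0.009, 0.0], [0.0, -0.0, -1.0]] [ 0.97  0.81 -2.76] [ 0.026 -0.032  0.003] 0.042330661138436226
```

View pics/w9.png

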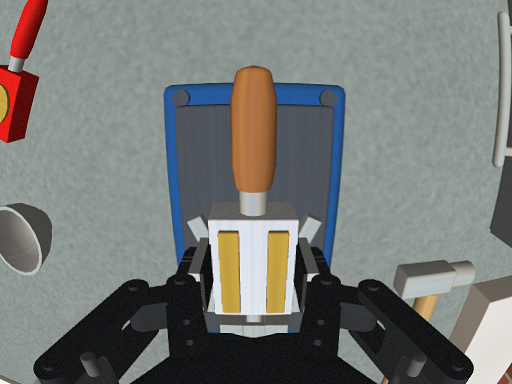

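Run:
```python
from h import *
for t,zt in (("w3",.066),("w9",.094)):
    f=load(t)
    a=rectify(f,.49,.63,-.22,0.0,zt,.0004); b=rectify(f,.49,.63,-.22,0.0,.048,.0004)
    cv2.imwrite(f"pics/r_{t}.png",np.vstack([a,b])[:,:]); print(a.shape)
    hsv=cv2.cvtColor(b,cv2.COLOR_BGR2HSV); m=(hsv[...,1]>120)&(abs(hsv[...,0].astype(int)-110)<15)
    # block edges & rails profile
    g=cv2.cvtColor(a,cv2.COLOR_BGR2GRAY).astype(int); 
    for y in (-.118,-.122,-.126):
        c=int(-y/.0004); col=g[:,c]; d=np.diff(col); i=np.argmax(d); j=np.argmin(d); print(t,"block y",y,round(.63-.0004*(i+.5),4),round(.63-.0004*(j+.5),4),round(.63-.0004*(i+j+1)/2,4))
```

```text
(350, 550, 3)
w3 block y -0.118 0.5826 0.5394 0.561
w3 block y -0.122 0.531 0.539 0.535
w3 block y -0.126 0.5822 0.5394 0.5608
(350, 550, 3)
w9 block y -0.118 0.5814 0.5818 0.5816
w9 block y -0.122 0.5814 0.5382 0.5598
w9 block y -0.126 0.5806 0.5386 0.5596
```

View pics/r_w9.png

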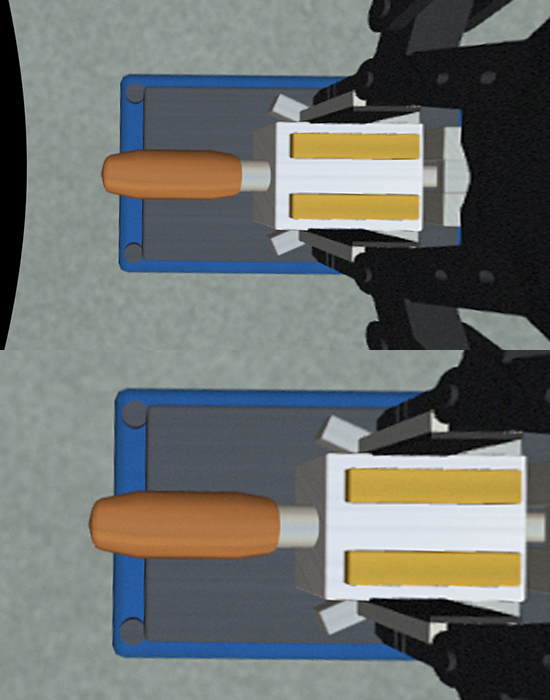

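View pics/r_w3.png

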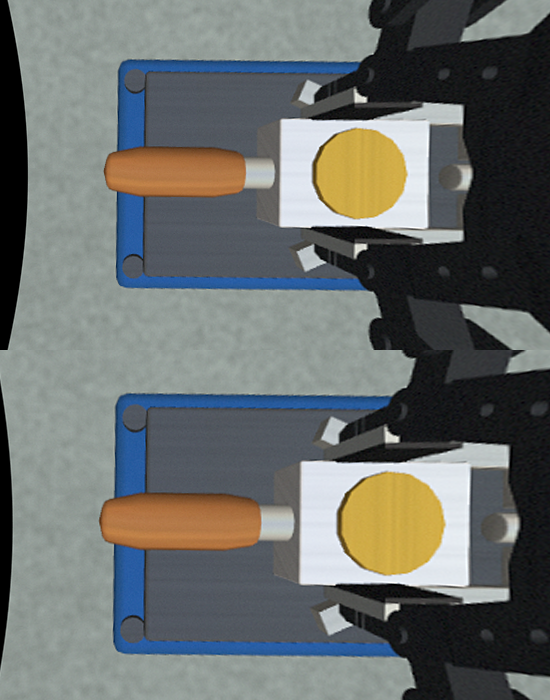

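Block centre x is 0.5597 and the rail centre about 0.5596, so they are aligned. Lowering gently.

>>> step_arm(motion=[[[0,0,-0.008,0,0,0],[0,0,-0.014,0,0,0],[0,0,-0.019,0,0,0],[0,0,-0.022,0,0,0],[0,0,-0.024,0,0,0],[0,0,-0.025,0,0,0],[0,0,-0.025,0,0,0]]])

```text
clock: 15.85
position: [0.5607, -0.1358, 0.0552]
eef_rot: [[0.009, 1.0, -0.0], [1.0, -0.009, 0.0], [0.0, -0.0, -1.0]]
force: [-0.2, -0.2, -3.8]
finger_gap: 0.0424
```

>>> step_arm(motion=[[[0,0,-0.0005,0,0,0],[0,0,-0.001,0,0,0],[0,0,-0.001,0,0,0]]])

```text
clock: 16.15
position: [0.5607, -0.1359, 0.0544]
eef_rot: [[0.009, 1.0, 0.0], [1.0, -0.009, -0.0], [-0.0, 0.0, -1.0]]
force: [0.1, -0.2, -2.5]
finger_gap: 0.0424
```

>>> step_arm(motion=[[[0,0,-0.0005,0,0,0],[0,0,-0.001,0,0,0],[0,0,-0.001,0,0,0]]])

```text
clock: 16.45
position: [0.5606, -0.1358, 0.0532]
eef_rot: [[0.009, 1.0, -0.0], [1.0, -0.009, 0.0], [0.0, -0.0, -1.0]]
force: [-0.2, -0.2, -3.3]
finger_gap: 0.0423
```

>>> step_arm(motion=[[[0,0,-0.0005,0,0,0],[0,0,-0.001,0,0,0],[0,0,-0.001,0,0,0]]])

```text
clock: 16.75
position: [0.5607, -0.1358, 0.0527]
eef_rot: [[0.009, 1.0, 0.0], [1.0, -0.009, -0.0], [-0.0, 0.0, -1.0]]
force: [-2.3, -0.1, 1.4]
finger_gap: 0.0423
```

>>> step_arm(motion=[[[0,-0.004,0,0,0,0],[-0.0001,-0.009,0,0,0,0],[-0.0001,-0.014,0,0,0,0],[-0.0002,-0.018,0,0,0,0],[-0.0002,-0.02,0,0,0,0],[-0.0002,-0.02,0,0,0,0]]])

```text
clock: 17.35
position: [0.561, -0.1563, 0.0527]
eef_rot: [[0.01, 1.0, 0.001], [1.0, -0.01, -0.0], [-0.0, 0.001, -1.0]]
force: [0.8, 3.0, 5.4]
finger_gap: 0.0424
```

>>> step_arm(motion=[[[0,-0.002,0,0,0,0],[0,-0.004,0,0,0,0],[-0.0001,-0.006,0,0,0,0],[-0.0001,-0.008,0,0,0,0],[-0.0001,-0.008,0,0,0,0]]])

```text
clock: 17.85
position: [0.5609, -0.1624, 0.0527]
eef_rot: [[0.008, 1.0, 0.001], [1.0, -0.009, 0.004], [0.004, 0.001, -1.0]]
force: [1.0, 7.7, 6.5]
finger_gap: 0.0422
```

Run:
```python
from h import *
f=snap("wrist","w10")
s=get_obs();print(s["clock"],np.round(s["position"],4),np.round(s["eef_rot"],3).tolist(),np.round(s["force"],2),np.round(s["ft_torque"],3),s["finger_gap"])
```

```text
17.9 [ 0.5609 -0.1624  0.0527] [[0.008, 1.0, 0.001], [1.0, -0.008, 0.003], [0.003, 0.001, -1.0]] [-0.04  8.49  6.6 ] [ 1.685 -0.027 -0.047] 0.042233395443130615
```

View pics/w10.png

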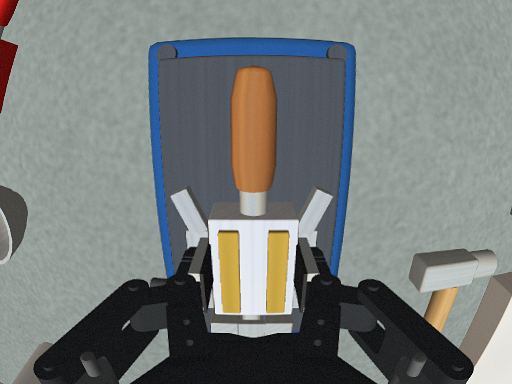

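>>> step_arm(motion=[[[0,-0.002,0,0,0,0],[0,-0.004,0,0,0,0],[-0.0001,-0.006,0,0,0,0],[-0.0001,-0.008,0,0,0,0],[-0.0001,-0.008,0,0,0,0]]])

```text
clock: 18.4
position: [0.5608, -0.1691, 0.0527]
eef_rot: [[0.008, 1.0, 0.002], [1.0, -0.008, 0.006], [0.006, 0.002, -1.0]]
force: [0.7, 12.3, 8.7]
finger_gap: 0.0423
```

>>> step_arm(motion=[[[0,-0.001,0,0,0,0],[0,-0.002,0,0,0,0],[0,-0.002,0,0,0,0]]])

```text
clock: 18.7
position: [0.5607, -0.1705, 0.0527]
eef_rot: [[0.007, 1.0, 0.002], [1.0, -0.007, 0.007], [0.007, 0.001, -1.0]]
force: [0.1, 13.0, 8.7]
finger_gap: 0.0428
```

>>> step_arm(motion=[[[0,-0.001,0,0,0,0],[0,-0.002,0,0,0,0],[0,-0.002,0,0,0,0]]])

```text
clock: 19.0
position: [0.5607, -0.1722, 0.0527]
eef_rot: [[0.007, 1.0, 0.002], [1.0, -0.007, 0.008], [0.008, 0.002, -1.0]]
force: [1.0, 14.0, 8.8]
finger_gap: 0.0424
```

>>> step_arm(motion=[[[0,-0.001,0,0,0,0],[0,-0.002,0,0,0,0],[0,-0.002,0,0,0,0]]])

```text
clock: 19.3
position: [0.5607, -0.173, 0.0527]
eef_rot: [[0.007, 1.0, 0.002], [1.0, -0.007, 0.01], [0.01, 0.002, -1.0]]
force: [0.7, 17.5, 11.4]
finger_gap: 0.0426
```

>>> step_arm(motion=[[[0,-0.001,0,0,0,0],[0,-0.0015,0,0,0,0],[0,-0.0015,0,0,0,0]]])

```text
clock: 19.6
position: [0.5607, -0.173, 0.0527]
eef_rot: [[0.006, 1.0, 0.002], [1.0, -0.006, 0.013], [0.013, 0.002, -1.0]]
force: [-0.4, 21.0, 11.8]
finger_gap: 0.0426
```

>>> step_arm(motion=[[[0,-0.001,0,0,0,0],[0,-0.002,0,0,0,0],[0,-0.002,0,0,0,0],[0,-0.002,0,0,0,0]]])

```text
clock: 20.0
position: [0.5606, -0.173, 0.0527]
eef_rot: [[0.005, 1.0, 0.002], [1.0, -0.005, 0.017], [0.017, 0.002, -1.0]]
force: [1.3, 26.5, 14.8]
finger_gap: 0.042
```

Run:
```python
from h import *
f=snap("wrist","w11"); g=snap("top","t11"); h=snap("scene","s11")
s=get_obs();print(s["clock"],np.round(s["position"],4),np.round(s["eef_rot"],3).tolist(),np.round(s["force"],2),np.round(s["ft_torque"],3),s["finger_gap"])
cv2.imwrite("pics/c11.png",np.hstack([cv2.resize(g["image"][150:240,100:340],None,fx=3,fy=3),]))
cv2.imwrite("pics/d11.png",cv2.resize(h["image"][90:270,180:340],None,fx=3.3,fy=3.3,interpolation=cv2.INTER_CUBIC))
a=rectify(f,.50,.62,-.25,0.0,.066,.0004); cv2.imwrite("pics/r11.png",a)
```

```text
20.15 [ 0.5606 -0.173   0.0527] [[0.005, 1.0, 0.002], [1.0, -0.005, 0.017], [0.017, 0.002, -1.0]] [ 0.61 27.26 13.84] [ 5.268 -0.086 -0.254] 0.04237895543812063
```

View pics/w11.png

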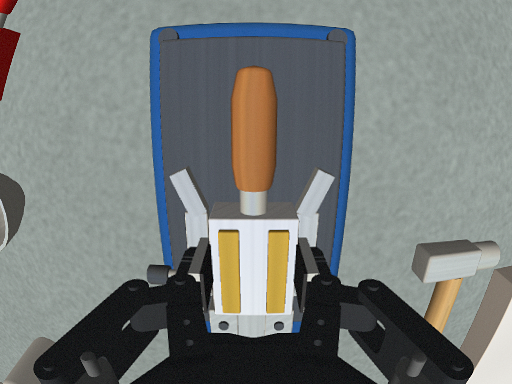

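View pics/r11.png

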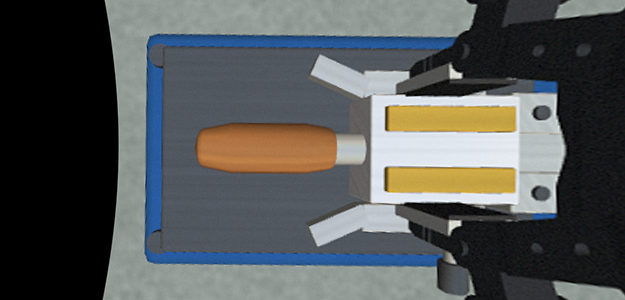

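View pics/d11.png

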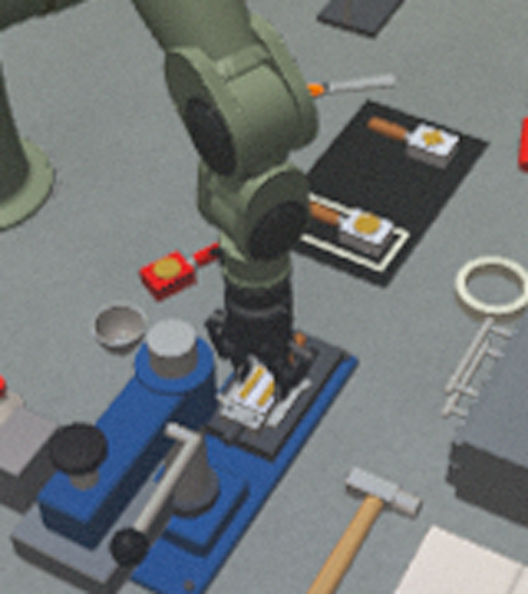

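View pics/c11.png

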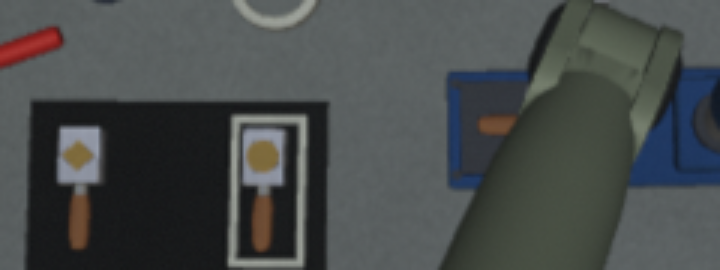

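The nose is flush on the stop: the ejector is hidden, y stays at -0.173 and force rises to 27 N. The tool has tilted about 1° under the push, so I'll counter-rotate to keep the die flat in the bed.

>>> step_arm(motion=[[[0,0,0,-0.3,0,0],[0,0,0,-0.6,0,0],[0,0,0,-0.9,0,0],[0,0,0,-0.9,0,0]]])

```text
clock: 20.55
position: [0.5607, -0.1731, 0.0527]
eef_rot: [[0.005, 1.0, 0.002], [1.0, -0.005, 0.001], [0.001, 0.002, -1.0]]
force: [1.6, 24.8, 13.9]
finger_gap: 0.0425
```

>>> step_arm(motion=[[[0,-0.001,0,-0.15,0,0],[0,-0.0015,0,-0.25,0,0],[0,-0.0015,0,-0.25,0,0],[0,-0.0015,0,-0.25,0,0],[0,-0.0015,0,-0.25,0,0],[0,-0.0015,0,-0.25,0,0]]])

```text
clock: 21.15
position: [0.5606, -0.1732, 0.0527]
eef_rot: [[0.004, 1.0, 0.003], [1.0, -0.004, -0.001], [-0.001, 0.003, -1.0]]
force: [1.2, 28.2, 17.0]
finger_gap: 0.0421
```

Run:
```python
from h import *
f=snap("wrist","w12")
a=rectify(f,.50,.62,-.25,0.0,.066,.0004); cv2.imwrite("pics/r12.png",a)
s=get_obs();print(s["clock"],np.round(s["position"],4),np.round(s["eef_rot"],3).tolist(),np.round(s["force"],2),np.round(s["ft_torque"],3),s["finger_gap"])
```

```text
21.2 [ 0.5606 -0.1732  0.0527] [[0.004, 1.0, 0.003], [1.0, -0.004, -0.001], [-0.001, 0.003, -1.0]] [ 0.61 29.54 16.3 ] [ 6.172 -0.047 -0.274] 0.042595980841042595
```

View pics/w12.png

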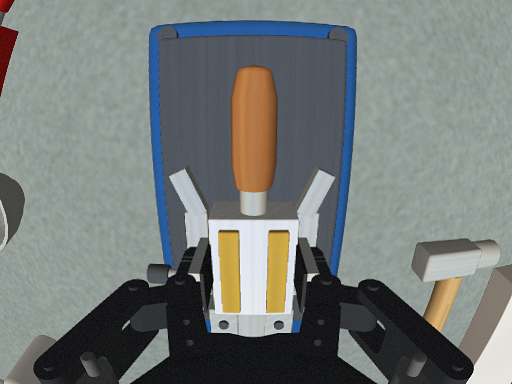

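The picture shows the bars die flat between the rails, with its nose (row 314) against the stop block (bolts at row 325) and no ejector visible. The push is steady at about 29 N with the tool vertical, so I'm handing in while still holding.

Run:
```python
from station import *
print(finish_job())
s=get_obs();print(s["clock"],s["position"],s["force"])
```

```text
the job is handed in; nothing more can be done
None
the job is handed in; nothing more can be done
```

The die change is done and handed in at about 21 s, with the arm still holding the bars die against the stop.

- **Round-medallion die:** I lifted it out of the bed and set it upright, lengthwise inside the taped outline, handle toward the robot. The wrist camera showed roughly 8–11 mm clear on every side.
- **Bars die:** I laid it in the channel, handle out at the open end, and pushed it in slowly.
    - **On the stop:** The tool stayed at y ≈ -0.173 m while the push rose from 17 to 29 N, so it is on the hard stop. That is within 1 mm of the position I predicted. The last picture shows the nose flush with the stop and no ejector visible.
    - **Tilt:** The tool leaned about 1° under the push, so I corrected it to within 0.1° before handing in. The die is pressed into the bed with about 16 N.
- **Left alone:** In the pictures taken after placing, the lozenge die and both look-alikes I could still see were where they started. I did not measure the other bystanders again.
- **Disagreement:** The two cameras put the outline's centre 3 mm apart in y (0.158 m from the top camera, 0.155 m from the wrist camera). I placed the die between the two, well inside the margin.

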